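# Zero the drill stage's readout

### The job

Zero the readout of the drill stage: with the fingertips, gently press the oblong key well down for a moment and let it come up, then do the same with the large round key to confirm. Do not press the three small round keys, do not disturb the loose things on and around the console, and finish with the hand clear of everything.

Things in the scene. Friction and masses are not known exactly. Their poses are not given: they have to be found in the camera images.
- readout: Grey readout console, fixed, 190 mm deep (x, away from the operator) by 380 mm wide (y); flat top panel 45 mm above the table. Origin: centre of its underside. Five keys in a row at x = -50 mm, y = -108, -54, 0, 54, 108 mm; which key is in which place varies. A black display block, 60 x 240 mm, centred at x = 58 mm, stands 10 mm proud of the panel.
- oblong_key (a joint): Travel of the oblong zero key, grey, 40 mm long (console x) by 14 mm wide (console y): 0 = up, 0.009 m = fully down on a hard stop (positive is downward). A spring brings it back up: it starts to move at about 2 N and takes about 5 N to hold fully down. A press registers from 5 mm down, so there is no need to reach the stop; over 25 N harms it.
- oblong_top (a point): Centre of the flat top face of the oblong key: 14 mm above the panel (59 mm above the table) when up; moves down with it. Axes as the console's.
- large_round_key (a joint): Travel of the large round enter key, grey, 30 mm across: 0 = up, 0.009 m = fully down on a hard stop (positive is downward). A spring brings it back up: it starts to move at about 2 N and takes about 5 N to hold fully down. A press registers from 5 mm down, so there is no need to reach the stop; over 25 N harms it.
- large_round_top (a point): Centre of the flat top face of the large round key: 14 mm above the panel (59 mm above the table) when up; moves down with it. Axes as the console's.
- small_a_key (a joint): Travel of one of three small round keys, grey, 16 mm across, to be left alone: 0 = up, 0.009 m = fully down on a hard stop (positive is downward). A spring brings it back up: it starts to move at about 2 N and takes about 5 N to hold fully down. A press registers from 5 mm down, so there is no need to reach the stop; over 25 N harms it.
- small_a_top (a point): Centre of the flat top face of the small round key: 14 mm above the panel (59 mm above the table) when up; moves down with it. Axes as the console's.
- small_b_key (a joint): Travel of one of three small round keys, grey, 16 mm across, to be left alone: 0 = up, 0.009 m = fully down on a hard stop (positive is downward). A spring brings it back up: it starts to move at about 2 N and takes about 5 N to hold fully down. A press registers from 5 mm down, so there is no need to reach the stop; over 25 N harms it.
- small_b_top (a point): Centre of the flat top face of the small round key: 14 mm above the panel (59 mm above the table) when up; moves down with it. Axes as the console's.
- small_c_key (a joint): Travel of one of three small round keys, grey, 16 mm across, to be left alone: 0 = up, 0.009 m = fully down on a hard stop (positive is downward). A spring brings it back up: it starts to move at about 2 N and takes about 5 N to hold fully down. A press registers from 5 mm down, so there is no need to reach the stop; over 25 N harms it.
- small_c_top (a point): Centre of the flat top face of the small round key: 14 mm above the panel (59 mm above the table) when up; moves down with it. Axes as the console's.
- oblong_bezel: Thin fixed dark bezel that carries the oblong key; origin on the panel, 45 mm above the table, straight below the key's centre. Forces on the key count as forces on it.
- large_round_bezel: Thin fixed dark bezel that carries the large round key; origin on the panel, 45 mm above the table, straight below the key's centre. Forces on the key count as forces on it.
- collet: Loose steel drill collet standing on the console's panel just beyond one end of the key row, 20 mm across, 36 mm tall, origin under its foot. Bystander.
- bit_vial: Loose clear vial with black cap standing on the panel just beyond the other end of the key row, 20 mm across, 48 mm tall, origin under its foot. Bystander. (Vial and collet may change ends.)
- collet_nut: Loose dark steel ring nut lying on the panel between one end of the display and the side edge, 28 mm across, 20 mm tall, origin under its centre. Bystander.
- spanner: Loose open-ended spanner, 130 mm long, lying on the table in front of the console. Bystander.
- angle_bar: Loose aluminium angle, 160 mm long, 25 mm high, lying on the table beyond the console; origin under the centre of its foot. Bystander.
- v_block: Loose steel V-block, 60 x 45 x 36 mm, on the table to the left of the console; origin under its centre. Bystander.
- caliper: Loose digital caliper, 200 mm long, 12 mm thick, lying on the table to the right of the console. Bystander.

How it is judged:
By the outcome, as a careful person would: the job done as asked, in the order asked, and still so for the second after the job is handed in, with the robot touching nothing.
It also fails if it takes over 40 s, if anything falls off the work surface, if the arm or the gripper's body presses on something with over 40 N, if the wrist force passes 120 N, or if a joint passes its speed limit or range.

### The arm

A 6-joint arm with a two-finger parallel gripper is mounted at the origin on the work surface. World frame = base frame: x ahead of the robot, y to its left, z up, the work surface at z = 0. Lengths are in m, angles in rad, forces in N, time in s.
With the tool pointing down it reaches from about 0.225 to 0.875 m from the base axis. Payload 3.4 kg.
Tool frame: the origin (TCP) lies midway between the tips of the shut fingers; the grasp point (between the pads) lies 19 mm behind it (manip.grasp_offset is the distance from the TCP to the grasp point, in m); x points along the fingers, y is the direction in which the jaws open and shut, and the axes are right-handed (so a half turn about x gives the same grasp; the last joint's range is limited). The gripper opens to 85 mm and grips with 20 to 120 N. Pads are 22 mm wide; open, the fingers measure 114 mm over their backs; the gripper's body (76 mm by 85 mm) begins 54 mm behind the grasp point. The pads swing forward as they close: fully open they stand 13 mm farther back than shut.
Start: joints at [1.211, 0.276, 1.505, -0, 1.361, -0.121], TCP at [0.136, 0.559, 0.21] pointing down, gripper open.
Joint ranges: [-2.89, 2.89], [-0.75, 2.08], [0.22, 2.7], [-1.18, 4.32], [0.11, 2.71], [-2.7, 2.7]. Speed limits (rad/s): [2.57, 2.57, 3.14, 3.14, 3.14, 3.14].

### API

Orientations are given as a unit quaternion [w, x, y, z].
In Python, from rig import manip gives the robot as it stands.
- The arm moves only by the shell command python3 -m creep 'ROWS' [OPENING] [FORCE]. ROWS is a JSON object of lists of equal length, an entry for each row: "delta_pos": the shift along the tool's x, y, z in cm, a list of three; "dr": the turn, a rotation vector about the tool's x, y, z in rad, a list of three. In form: {"delta_pos": [[dx, dy, dz], ...], "dr": [[rx, ry, rz], ...]}. A call has 1 to 10 rows; each row is the pose to reach, as a shift and turn from the pose commanded when the call began, along the tool's axes at that moment; what a row does not reach only later rows make up. A row lasts 1/10 s, in which the tool goes at most 50 mm and 8.59 degrees, less where a joint would pass 70% of its speed; a pose out of reach is approached as far as the arm can. A call with a gripper value outside its range is refused whole. OPENING is the opening, from -1 (shut) to 1 (fully open), set as the call begins (- or left out, the last holds). The fingers move at their own pace and stop on an object; FORCE is the grip in N (left out, the last holds). Time passes only in rows, so rows that repeat a pose let the fingers close. It gives the time, the measured TCP pose, the force and the opening at its end, in the units of the state.
- manip.get_state(): the state, without advancing time (a new reading comes with each control period).
- manip.get_image(name): name is "scene" or "side" or "wrist"; returns a dict with "pixels" (400x640x3 uint8, blue, green, red), "depth" (400x640 float32, m along the optical axis (not along the pixel's ray), 0 where there is no reading), "intrinsics" (3x3 intrinsics, pixels), "rvec" (rotation vector, rad) and "tvec" (3), from world to camera coordinates, as OpenCV has them. Camera axes: x right, y down, z forward; pixel columns grow to the right and rows downward; lengths in m; the calibration is good to about 2 mm. The wrist camera is an equidistant fisheye: a pixel r from the principal point sees the ray r / f radians off the axis. A picture is of the moment at which its call begins.
- manip.sign_off(): hands the job in, once; it reports no verdict.
The state is a dict: "clock": time; "qpos": joint angles; "qd": joint speeds; "effort": joint torques, N m; "position": TCP position; "ee_rot": TCP orientation; "contact_force": force on the tool from outside, world axes, zero at the start; "moment": the same for the moment, N m; "width": finger opening in m.
Only numpy, scipy, OpenCV 4.12 (cv2) and the standard library are available. Lean on these libraries where they do the work, as an engineer would, in place of code of your own. Each camera call takes 0.05 s, during which the arm holds its last target. There are 200 camera calls.

## Working session

There is one attempt and no reset: what is moved stays moved. The work goes in short steps, Python scripts to look and compute and a shell command to move; the robot and the scene stay as the last step left them, time stands still between calls to the robot, and variables do not carry over. Pictures are saved under pics/ and viewed, about 8 in all and at most 12, crops included, and the job is handed in when it is done.

```bash
mkdir -p pics; ls
cat > h.py <<'E'
import numpy as np, cv2
from rig import manip
def grab(n,save=None):
    im=manip.get_image(n)
    if save: cv2.imwrite('pics/'+save,im['pixels'])
    np.savez('/tmp/'+n+'.npz',**{k:np.array(im[k]) for k in('pixels','depth','intrinsics','rvec','tvec')})
    return im
def cloud(im):
    K=im['intrinsics'];d=im['depth'];v,u=np.mgrid[:d.shape[0],:d.shape[1]]
    P=np.stack([(u-K[0,2])/K[0,0]*d,(v-K[1,2])/K[1,1]*d,d],-1)
    R=cv2.Rodrigues(np.array(im['rvec'],float))[0]
    W=(P-np.array(im['tvec']).ravel())@R
    W[d==0]=np.nan
    return W
E
python3 - <<'E'
from h import *
im=grab('scene','s1.png');grab('side','d1.png')
print(manip.get_state())
a=[cv2.imread('pics/'+f) for f in('s1.png','d1.png')]
cv2.imwrite('pics/both.png',cv2.resize(np.vstack(a),None,fx=.75,fy=.75))
E
```

```text
pics
{'clock': 0.1, 'qpos': array([ 1.21101427e+00,  2.76569068e-01,  1.50600005e+00, -1.17416091e-05,
        1.36071788e+00, -1.20979746e-01]), 'qd': array([ 4.36189484e-04, -2.08594926e-03, -4.13493850e-03,  3.63713746e-04,
       -4.81938516e-05, -6.90011072e-04]), 'effort': array([ 3.63145256e-03, -4.17708135e+01, -2.46401703e+01, -4.17106912e-04,
        6.01274820e-03,  2.59223981e-06]), 'position': array([0.13582867, 0.55820568, 0.20920756]), 'ee_rot': array([ 0.70193346,  0.08364522,  0.70221081, -0.08481079]), 'contact_force': array([-0.06179773,  0.30161623, -0.17749777]), 'moment': array([-0.00691052, -0.03882877,  0.03254421]), 'width': 0.08532938859842093}
```

View pics/s1.png

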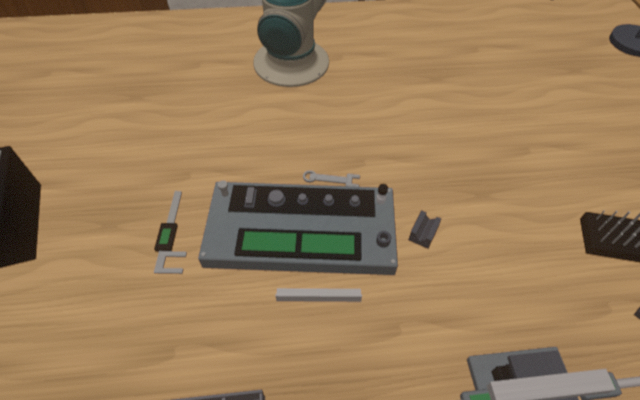

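View pics/d1.png

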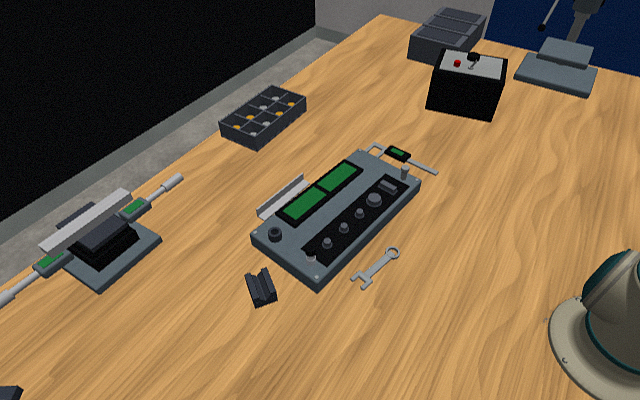

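The scene camera faces the robot. The oblong key is at about (250,197), the large round key at (276,198) and the small keys at (302,199), (328,200) and (355,201). The collet is at (223,187) and the vial at (383,190). Next I'll locate them in world coordinates.

Run:
```python
from h import *
for n in('scene','side'):
    im=np.load(f'/tmp/{n}.npz');W=cloud(im);z=W[...,2]
    box=(W[...,0]>.2)&(W[...,0]<.8)&(abs(W[...,1])<.45)
    p=box&(z>.038)&(z<.051)
    nl,lab,st,c=cv2.connectedComponentsWithStats(p.astype(np.uint8))
    i=1+st[1:,4].argmax();m=lab==i
    print(n,'panel z',np.median(z[m]),st[i])
    r=cv2.minAreaRect(W[m][:,:2].astype(np.float32)*1000);print('rect mm',r)
    k=box&(z>.0535)&(z<.11)
    nl,lab,st,c=cv2.connectedComponentsWithStats(k.astype(np.uint8))
    for i in range(1,nl):
        if st[i,4]>8:
            q=W[lab==i];print(c[i].round(0),st[i,4],'xyz',(1000*np.median(q,0)).round(0),'rng',(1000*np.ptp(q,axis=0)).round(0),'zmax',(1000*q[:,2].max()).round())
im=np.load('/tmp/scene.npz')
W=cloud(im)
for u,v in((250,195),(276,197),(302,199),(328,200),(355,201)):print(u,v,(W[v-1:v+2,u-1:u+2].reshape(-1,3).mean(0)*1000).round(0))
s=cv2.imread('pics/s1.png')[170:280,190:410];d=cv2.imread('pics/d1.png')[130:300,230:450]
cv2.imwrite('pics/c.png',cv2.resize(np.vstack([s,d]),None,fx=2.1,fy=2.1,interpolation=3))
```

```text
scene panel z 0.043274380459681225 [  198   182   200    87 10692]
rect mm ((572.5758056640625, -14.97674560546875), (380.0824890136719, 191.29014587402344), 81.71942901611328)
[223. 187.] 111 xyz [ 496. -165.   78.] rng [20. 19. 28.] zmax 82.0
[382. 193.] 168 xyz [547. 152.  84.] rng [21. 20. 42.] zmax 95.0
[250. 196.] 117 xyz [ 510. -114.   58.] rng [42. 19.  7.] zmax 61.0
[276. 196.] 146 xyz [516. -61.  58.] rng [29. 29.  7.] zmax 61.0
[302. 197.] 42 xyz [524.  -8.  58.] rng [16. 13.  5.] zmax 60.0
[328. 198.] 44 xyz [532.  45.  58.] rng [15. 15.  7.] zmax 60.0
[355. 199.] 44 xyz [540.  99.  58.] rng [15. 14.  6.] zmax 60.0
[299. 243.] 2656 xyz [631. -22.  55.] rng [ 93. 241.   6.] zmax 59.0
[383. 238.] 149 xyz [641. 140.  63.] rng [28. 28. 14.] zmax 67.0
side panel z 0.044208252926802936 [ 250  149  172  136 8122]
rect mm ((568.2552490234375, -14.36669921875), (382.02044677734375, 190.43626403808594), 81.71143341064453)
[318. 193.] 1808 xyz [626.  -6.  55.] rng [ 92. 243.   6.] zmax 59.0
[404. 171.] 88 xyz [ 487. -161.   77.] rng [18. 21. 28.] zmax 83.0
[388. 186.] 98 xyz [ 502. -111.   58.] rng [39. 18.  7.] zmax 61.0
[374. 198.] 111 xyz [511. -58.  58.] rng [28. 28.  8.] zmax 62.0
[359. 212.] 43 xyz [518.  -5.  58.] rng [14. 14.  7.] zmax 61.0
[344. 226.] 45 xyz [526.  48.  58.] rng [15. 16.  7.] zmax 62.0
[274. 233.] 145 xyz [633. 142.  63.] rng [27. 27. 13.] zmax 67.0
[327. 242.] 49 xyz [534. 102.  59.] rng [14. 15.  8.] zmax 61.0
[310. 254.] 190 xyz [534. 158.  85.] rng [20. 20. 41.] zmax 95.0
250 195 [ 509. -113.   58.]
276 197 [519. -61.  58.]
302 199 [528.  -8.  57.]
328 200 [537.  44.  58.]
355 201 [544.  99.  57.]
```

View pics/c.png

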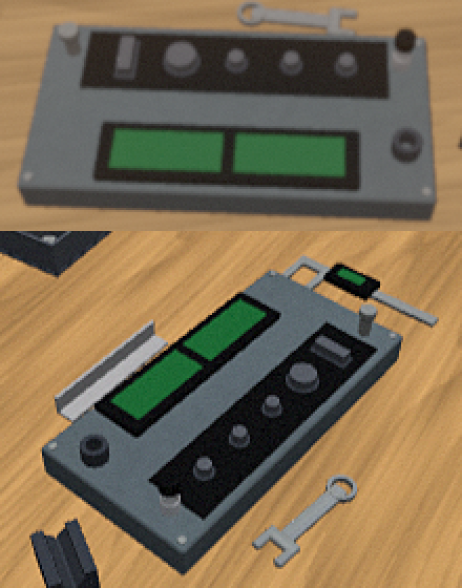

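```bash
cat >> h.py <<'E'
from scipy.spatial.transform import Rotation as Ro
C=np.array([.5704,-.0147]);YAW=np.radians(-8.29)
cx=np.array([np.cos(YAW),np.sin(YAW)]);cy=np.array([-cx[1],cx[0]])
key=lambda y:C-.05*cx+y*cy
def plan(t):
    s=manip.get_state();w,x,y,z=s['ee_rot'];R=Ro.from_quat([x,y,z,w])
    M=R.as_matrix()
    print('tool axes\n',M.round(3));print('delta cm',(M.T@(np.array(t)-s['position'])*100).round(2))
    yy=M[:2,1];s_=np.sign(yy@cy) 
    for nm,a in(('cy',cy),('cx',cx)):
        ang=np.arctan2(a[1],a[0])-np.arctan2(yy[1],yy[0]);ang=(ang+np.pi/2)%np.pi-np.pi/2
        print('turn about tool x to put jaws along',nm,-ang)
    tgt=np.stack([[0,0,-1]],0)
    print('tilt',np.degrees(np.arccos(-M[2,0])))
    print(s['clock'],s['position'].round(4),s['contact_force'].round(2),s['width'],s['qpos'].round(2))
E
python3 -c "
from h import *
print(key(-.108),key(-.054));plan([*key(-.108),.16])"
```

```text
[ 0.50535063 -0.11436233] [ 0.51313654 -0.06092658]
tool axes
 [[-0.001  0.237  0.972]
 [-0.002  0.972 -0.237]
 [-1.    -0.002 -0.   ]]
delta cm [  5.01 -56.6   51.81]
turn about tool x to put jaws along cy -0.094111893544788
turn about tool x to put jaws along cx 1.4766844332501088
tilt 0.09708092689652947
0.1 [0.1358 0.5582 0.2092] [-0.06  0.3  -0.18] 0.08532938859842093 [ 1.21  0.28  1.51 -0.    1.36 -0.12]
```

```bash
python3 -m creep '{"delta_pos":[[0,-2,2],[0,-5,4.8],[0,-8.3,7.6],[0,-11.6,10.6],[0,-14.9,13.6],[0,-18.2,16.6],[0,-21.5,19.6],[0,-24.8,22.6],[0,-28,25.6],[0,-31,28.4]],"dr":[[0,0,0],[-0.02,0,0],[-0.04,0,0],[-0.06,0,0],[-0.08,0,0],[-0.094,0,0],[-0.094,0,0],[-0.094,0,0],[-0.094,0,0],[-0.094,0,0]]}' -1 20; python3 -c "
from h import *
plan([*key(-.108),.16])"
```

```text
clock: 1.1
position: [0.3389, 0.1885, 0.2099]
ee_rot: [0.705, 0.051, 0.705, -0.051]
contact_force: [-0.2, -0.3, -0.6]
width: 0.0002
tool axes
 [[ 0.     0.144  0.99 ]
 [-0.     0.99  -0.144]
 [-1.    -0.     0.   ]]
delta cm [  4.99 -27.56  20.84]
turn about tool x to put jaws along cy -0.0002566325245774159
turn about tool x to put jaws along cx 1.5705396942703191
tilt 0.007339952670744606
1.1 [0.3389 0.1885 0.2099] [-0.18 -0.34 -0.64] 0.00015681867041438148 [ 0.33 -0.01  1.85 -0.    1.3  -1.1 ]
```

```bash
python3 -m creep '{"delta_pos":[[0,-3,2.3],[0.5,-6,4.6],[1,-9,6.9],[2,-12.5,9.4],[3,-16,12],[4,-19.5,14.6],[5,-23,17.4],[5,-25.5,19.4],[5,-27,20.4],[5,-27,20.4]],"dr":[[0,0,0],[0,0,0],[0,0,0],[0,0,0],[0,0,0],[0,0,0],[0,0,0],[0,0,0],[0,0,0],[0,0,0]]}'; python3 -c "
from h import *
im=grab('wrist','w1.png')
print(im['intrinsics'],im['rvec'],im['tvec'])
plan([*key(-.108),.075])"
```

```text
clock: 2.1
position: [0.5023, -0.108, 0.1596]
ee_rot: [0.705, 0.052, 0.705, -0.052]
contact_force: [-0.2, 0.3, 0.7]
width: 0.0002
[[309.70691629   0.         314.04803733]
 [  0.         309.70691629 199.20324066]
 [  0.           0.           1.        ]] [-2.18601574 -1.88437263 -0.30186918] [ 0.03129192 -0.51238632  0.17097403]
tool axes
 [[-0.001  0.146  0.989]
 [ 0.001  0.989 -0.146]
 [-1.     0.001 -0.001]]
delta cm [ 8.47 -0.74  0.53]
turn about tool x to put jaws along cy -0.001572080033184431
turn about tool x to put jaws along cx 1.5692242467617121
tilt 0.09081644089926143
2.15 [ 0.5013 -0.1063  0.1597] [0.79 0.18 0.12] -0.00018143577097078298 [-0.35  0.22  1.72  0.    1.21 -1.77]
```

View pics/w1.png

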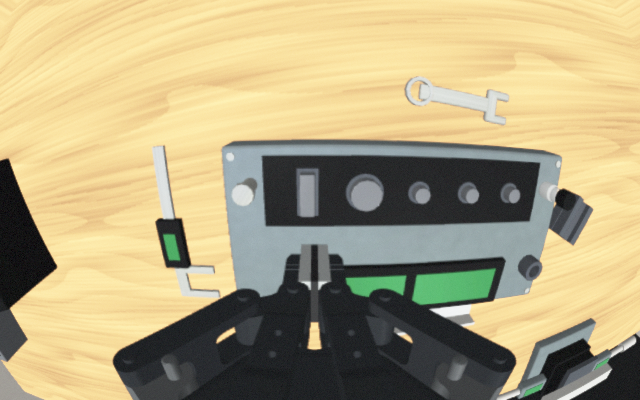

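The wrist view shows the shut tips at (315,245), the oblong key at (308,195), the large round key at (365,192) and the collet at (243,194). I'll refine the key positions from this and measure the finger outline near the collet.

```bash
cat >> h.py <<'E'
def fcloud(im):
    K=im['intrinsics'];d=im['depth'];v,u=np.mgrid[:d.shape[0],:d.shape[1]]
    a=(u-K[0,2])/K[0,0];b=(v-K[1,2])/K[1,1];th=np.hypot(a,b)+1e-9
    t=np.tan(np.minimum(th,1.5))/th
    P=np.stack([a*t*d,b*t*d,d],-1)
    R=cv2.Rodrigues(np.array(im['rvec'],float).ravel())[0]
    W=(P-np.array(im['tvec']).ravel())@R;W[d==0]=np.nan
    return W
E
python3 - <<'E'
from h import *
im=np.load('/tmp/wrist.npz');W=fcloud(im);z=W[...,2]
r=cv2.Rodrigues(im['rvec'])[0];print('cam',-r.T@im['tvec'].ravel())
box=(W[...,0]>.4)&(W[...,0]<.8)&(abs(W[...,1])<.25)
k=box&(z>.0535)&(z<.11)
nl,lab,st,c=cv2.connectedComponentsWithStats(k.astype(np.uint8))
for i in range(1,nl):
    if st[i,4]>50:
        q=W[lab==i];top=q[q[:,2]>np.percentile(q[:,2],90)-.003]
        print(c[i].round(0),st[i,4],'top mid',(500*(top.min(0)+top.max(0))).round(1),'med',(1000*np.median(top,0)).round(1))
p=manip.get_state()['position']
L=(W[...,:2]-p[:2])@np.stack([cx,cy],1)
for h in range(0,100,10):
    m=(abs(L).max(-1)<.12)&(z>.16+h/1000)&(z<.16+(h+10)/1000)
    if m.any():print(h,'x',(L[m].min(0)*1000).round(),(L[m].max(0)*1000).round())
E
```

```text
cam [ 0.42408791 -0.09491319  0.32232278]
[307. 195.] 677 top mid [ 506.  -113.5   57.9] med [ 505.7 -113.    57.8]
[366. 195.] 809 top mid [513.9 -60.4  57.9] med [513.3 -60.4  57.8]
[244. 193.] 496 top mid [ 490.4 -165.3   79.4] med [ 490.  -165.2   79.5]
[559. 196.] 566 top mid [540.  153.5  91.6] med [539.  152.8  91.6]
[422. 195.] 208 top mid [521.7  -7.2  57.6] med [521.1  -7.3  57.8]
[471. 195.] 179 top mid [528.8  46.4  57.4] med [528.9  46.1  57.6]
[513. 195.] 152 top mid [537.1  99.4  57.7] med [536.8  99.   57.8]
[531. 269.] 343 top mid [636.5 140.6  63.4] med [635.9 139.3  63.4]
[433. 283.] 4453 top mid [631.2   5.1  55.1] med [624.3  11.5  54.6]
20 x [-10. -13.] [-4. 12.]
30 x [-10. -14.] [-4. 14.]
40 x [-10. -14.] [-4. 14.]
50 x [-10. -14.] [14. 13.]
60 x [-13. -33.] [14. 33.]
70 x [-12. -41.] [14. 41.]
80 x [-16. -49.] [13. 50.]
90 x [-17. -57.] [13. 57.]
```

All three views agree to within about 2 mm, and the fingers are ±14 mm wide up to 60 mm above the tips. I'll go down to just above the oblong key.

```bash
python3 -m creep '{"delta_pos":[[0.5,-0.2,0.15],[2,-0.5,0.4],[3.5,-0.6,0.45],[5,-0.6,0.45],[6.5,-0.6,0.45],[7.5,-0.6,0.45],[8,-0.6,0.45],[8.3,-0.6,0.45],[8.3,-0.6,0.45],[8.3,-0.6,0.45]],"dr":[[0,0,0],[0,0,0],[0,0,0],[0,0,0],[0,0,0],[0,0,0],[0,0,0],[0,0,0],[0,0,0],[0,0,0]]}'; python3 -c "
from h import *
plan([.5057,-.1138,.0525])"
```

```text
clock: 3.15
position: [0.5056, -0.1129, 0.0775]
ee_rot: [0.706, 0.051, 0.705, -0.051]
contact_force: [0.4, 0.0, 1.3]
width: 0.0
tool axes
 [[ 0.001  0.144  0.99 ]
 [-0.     0.99  -0.144]
 [-1.    -0.     0.001]]
delta cm [ 2.5  -0.09  0.02]
turn about tool x to put jaws along cy -1.1179678501394008e-05
turn about tool x to put jaws along cx 1.5707851471163954
tilt 0.06173989490570699
3.15 [ 0.5056 -0.1129  0.0775] [0.36 0.02 1.29] 3.28251835326139e-05 [-0.35  0.3   1.83  0.    1.01 -1.78]
```

```bash
python3 -m creep '{"delta_pos":[[0.5,-0.05,0],[1,-0.1,0],[1.4,-0.1,0],[1.7,-0.1,0],[1.9,-0.1,0],[2,-0.1,0],[2.1,-0.1,0],[2.2,-0.1,0],[2.2,-0.1,0]],"dr":[[0,0,0],[0,0,0],[0,0,0],[0,0,0],[0,0,0],[0,0,0],[0,0,0],[0,0,0],[0,0,0]]}'; python3 -c "
from h import *
s=manip.get_state();print(s['position'],s['contact_force'])"
```

```text
clock: 4.05
position: [0.505, -0.1138, 0.0549]
ee_rot: [0.705, 0.051, 0.705, -0.051]
contact_force: [0.6, -0.8, 0.3]
width: 0.0004
[ 0.5049742  -0.11381668  0.05492312] [ 0.55052695 -0.79769814  0.2763992 ]
```

```bash
python3 -m creep '{"delta_pos":[[0.1,0,0],[0.2,0,0],[0.2,0,0],[0.2,0,0]],"dr":[[0,0,0],[0,0,0],[0,0,0],[0,0,0]]}'; python3 -c "
from h import *
grab('side','d2.png');im=grab('wrist','w2.png')
a=cv2.imread('pics/d2.png')[150:240,330:450];b=cv2.imread('pics/w2.png')[140:290,200:440]
cv2.imwrite('pics/c2.png',np.vstack([cv2.resize(a,(600,450),interpolation=3)[:280],cv2.resize(b,(600,310))[:]]))
s=manip.get_state();print(s['position'],s['contact_force'])"
```

```text
clock: 4.45
position: [0.505, -0.1139, 0.053]
ee_rot: [0.705, 0.051, 0.705, -0.051]
contact_force: [0.0, -0.1, 0.0]
width: 0.0001
[ 0.50504215 -0.11386283  0.05300894] [ 0.53642342 -0.02734639  0.3093252 ]
```

View pics/c2.png

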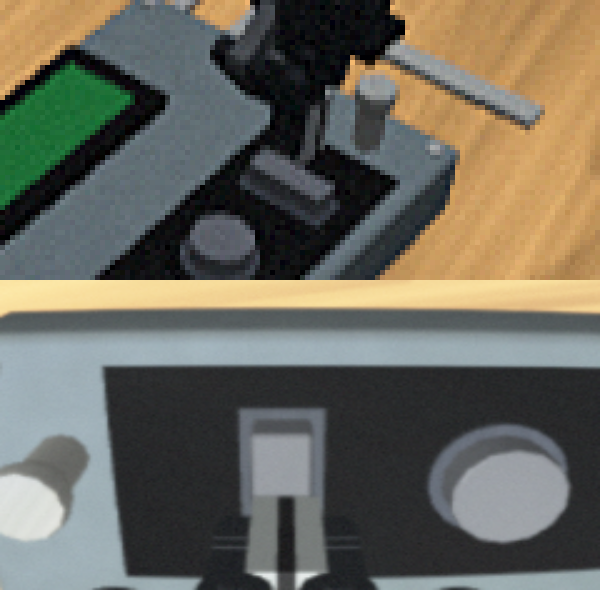

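The force is about 0 N and the key looks undepressed, so the tips may not be touching yet. I'll check with depth.

Run:
```python
from h import *
for n,f in(('side',cloud),('wrist',fcloud)):
    im=np.load(f'/tmp/{n}.npz');W=f(im)*1000
    k=key(-.108)*1000
    L=(W[...,:2]-k)@np.stack([cx,cy],1);z=W[...,2]
    for x0 in range(-30,31,4):
        m=(abs(L[...,1])<20)&(L[...,0]>=x0)&(L[...,0]<x0+4)&(z>47)&(z<100)
        if m.any():
            o=[]
            for y0 in range(-20,20,4):
                mm=m&(L[...,1]>=y0)&(L[...,1]<y0+4);o.append(f"{z[mm].min():.0f}-{z[mm].max():.0f}" if mm.any() else '--')
            print(n,x0,o)
```

```text
side -30 ['--', '--', '--', '--', '--', '--', '--', '--', '--', '47-47']
side -26 ['--', '--', '--', '48-48', '48-59', '--', '48-48', '--', '47-47', '--']
side -22 ['--', '--', '--', '47-60', '49-58', '49-59', '48-59', '48-48', '--', '--']
side -18 ['--', '--', '--', '60-60', '59-60', '58-58', '50-58', '48-48', '--', '--']
side -14 ['--', '--', '--', '60-97', '59-96', '57-97', '47-97', '85-95', '--', '--']
side -10 ['--', '--', '--', '57-57', '--', '60-60', '48-99', '48-100', '84-100', '95-95']
side -6 ['--', '--', '--', '59-59', '57-59', '59-60', '48-73', '--', '82-99', '--']
side -2 ['--', '--', '--', '58-58', '60-60', '56-61', '48-59', '76-87', '84-100', '--']
side 2 ['--', '--', '--', '57-58', '59-59', '59-60', '47-58', '76-76', '84-100', '--']
side 6 ['--', '--', '--', '60-60', '59-60', '58-61', '48-60', '47-49', '--', '--']
side 10 ['--', '--', '--', '59-59', '58-58', '57-57', '49-59', '--', '--', '--']
side 14 ['--', '--', '--', '59-59', '58-58', '58-60', '50-59', '50-50', '49-49', '--']
side 18 ['--', '--', '--', '--', '--', '--', '53-53', '--', '--', '--']
side 30 ['47-47', 
[... 181 characters left out ...]
-59', '47-59', '47-53', '--', '--']
wrist -18 ['--', '--', '--', '52-59', '56-59', '57-59', '53-59', '47-52', '--', '--']
wrist -14 ['--', '--', '--', '47-100', '57-100', '56-100', '55-100', '47-98', '--', '--']
wrist -10 ['--', '--', '48-100', '56-100', '57-97', '57-99', '56-99', '55-100', '80-100', '--']
wrist -6 ['--', '--', '85-97', '56-98', '57-59', '57-59', '56-59', '47-99', '85-99', '--']
wrist -2 ['--', '--', '--', '57-58', '57-59', '57-58', '55-59', '48-57', '--', '--']
wrist 2 ['--', '--', '--', '--', '--', '--', '--', '47-47', '--', '--']
wrist 6 ['--', '--', '48-48', '--', '--', '--', '--', '--', '--', '--']
wrist 10 ['--', '--', '47-47', '--', '--', '--', '--', '--', '--', '--']
```

Run:
```python
from h import *
for n,f in(('side',cloud),('wrist',fcloud)):
    im=np.load(f'/tmp/{n}.npz');W=f(im)*1000
    L=(W[...,:2]-key(-.108)*1000)@np.stack([cx,cy],1);z=W[...,2]
    m=(abs(L)<35).all(-1)&(z>62)&(z<140)
    zz=z[m];o=zz.argsort()
    v,u=np.nonzero(m)
    print(n,m.sum());
    for i in o[:200:8]:print((u[i],v[i]),L[m][i].round(),zz[i].round(1),end='; ')
    print()
a=cv2.imread('pics/d2.png')[130:220,340:440]
cv2.imwrite('pics/c3.png',cv2.resize(a,(800,600),fx=0,fy=0,interpolation=cv2.INTER_NEAREST)) if 0 else cv2.imwrite('pics/c3.png',cv2.resize(a,None,fx=6,fy=6,interpolation=2))
```

```text
side 234
(np.int64(388), np.int64(182)) [-4.  6.] 73.3; (np.int64(390), np.int64(181)) [-10.   7.] 80.2; (np.int64(386), np.int64(180)) [-3. 14.] 83.6; (np.int64(386), np.int64(179)) [-2. 13.] 85.7; (np.int64(394), np.int64(177)) [-13.  -2.] 87.6; (np.int64(393), np.int64(177)) [-12.   2.] 89.9; (np.int64(388), np.int64(178)) [-8. 15.] 93.2; (np.int64(386), np.int64(176)) [-1. 14.] 95.0; (np.int64(395), np.int64(173)) [-12.  -6.] 96.5; (np.int64(384), np.int64(174)) [ 4. 15.] 98.8; (np.int64(392), np.int64(175)) [-13.   8.] 100.6; (np.int64(392), np.int64(174)) [-12.   7.] 102.0; (np.int64(392), np.int64(173)) [-11.   7.] 105.1; (np.int64(395), np.int64(170)) [-12.  -2.] 107.7; (np.int64(396), np.int64(168)) [-12.  -5.] 111.8; (np.int64(399), np.int64(164)) [-13. -14.] 118.1; (np.int64(393), np.int64(169)) [-14.  10.] 119.8; (np.int64(389), np.int64(163)) [3. 1.] 121.6; (np.int64(399), np.int64(163)) [-14. -12.] 122.6; (np.int64(390), np.int64(168)) [-9. 16.] 123.9; (np.int64(402), np.int64(159)) [-13. -25.] 125.2; (np.int64(393), np.int64(167)) [-13.  11.] 125.7; (np.int64(389), np.
[... 652 characters left out ...]
nt64(253)) [-7. 12.] 79.7; (np.int64(306), np.int64(247)) [-10.  -2.] 79.9; (np.int64(329), np.int64(255)) [-6.  9.] 80.1; (np.int64(333), np.int64(255)) [-6. 11.] 80.3; (np.int64(335), np.int64(255)) [-6. 12.] 80.4; (np.int64(335), np.int64(254)) [-7. 12.] 80.6; (np.int64(295), np.int64(255)) [-6. -8.] 80.9; (np.int64(311), np.int64(248)) [-10.   0.] 81.0; (np.int64(309), np.int64(248)) [-11.  -1.] 81.2; (np.int64(307), np.int64(248)) [-11.  -2.] 81.4; (np.int64(307), np.int64(249)) [-10.  -2.] 81.6; (np.int64(296), np.int64(256)) [-6. -7.] 81.7; (np.int64(311), np.int64(250)) [-10.   0.] 82.0; (np.int64(290), np.int64(256)) [ -7. -10.] 82.2; (np.int64(320), np.int64(249)) [-11.   5.] 82.4;
```

View pics/c3.png

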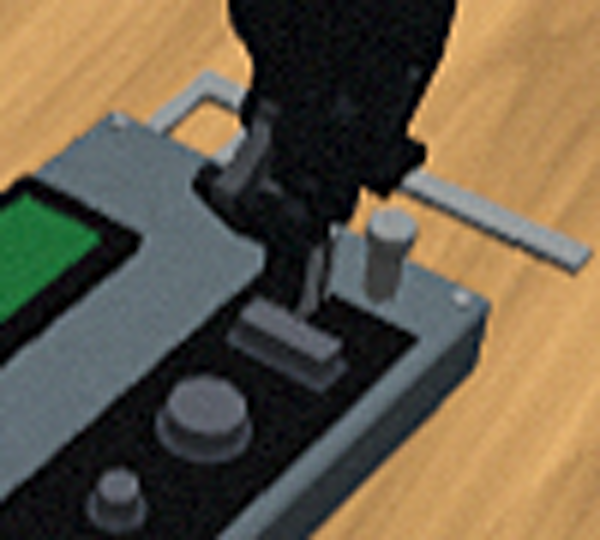

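Key top is still at z≈59 mm, with the fingertips at about 77 mm. So the tips are really about 23 mm higher than the reported TCP height. I'll rely on the images and force, and go down in small steps.

```bash
python3 -m creep '{"delta_pos":[[0.3,0,0],[0.6,0,0],[0.9,0,0],[1.1,0,0],[1.2,0,0],[1.3,0,0],[1.3,0,0],[1.3,0,0]],"dr":[[0,0,0],[0,0,0],[0,0,0],[0,0,0],[0,0,0],[0,0,0],[0,0,0],[0,0,0]]}'
cat >> h.py <<'E'
def tip(k,zlo=None):
    s=manip.get_state();print('F',s['contact_force'].round(2),'pos',s['position'].round(4))
    im=grab('wrist');W=fcloud(im)*1000
    L=(W[...,:2]-k*1000)@np.stack([cx,cy],1);z=W[...,2]
    g=im['pixels'].astype(float)
    m=(L[...,0]>-21)&(L[...,0]<-14)&(abs(L[...,1])<5)&(z<66)&(z>45)
    print('key top near edge z',np.median(z[m]).round(1),m.sum())
    m=(L[...,0]>-13)&(L[...,0]<-8)&(abs(L[...,1])<12)&(z>52)&(z<120)
    print('x-face z percentiles',np.percentile(z[m],[1,5,10,20]).round(1))
E
python3 -c "
from h import *
tip(key(-.108))"
```

```text
clock: 5.35
position: [0.505, -0.1139, 0.04]
ee_rot: [0.705, 0.051, 0.705, -0.051]
contact_force: [0.6, 0.6, 0.3]
width: -0.0002
F [0.58 0.61 0.31] pos [ 0.505  -0.1139  0.04  ]
key top near edge z 56.5 396
x-face z percentiles [57.  58.1 67.  78.5]
```

```bash
python3 -m creep '{"delta_pos":[[0.1,0,0],[0.2,0,0],[0.3,0,0],[0.3,0,0],[0.3,0,0]],"dr":[[0,0,0],[0,0,0],[0,0,0],[0,0,0],[0,0,0]]}'; python3 -c "
from h import *
tip(key(-.108))"
 python3 -m creep '{"delta_pos":[[0.1,0,0],[0.2,0,0],[0.2,0,0],[0.2,0,0]],"dr":[[0,0,0],[0,0,0],[0,0,0],[0,0,0]]}'; python3 -c "
from h import *
tip(key(-.108))"
```

```text
clock: 5.9
position: [0.5051, -0.1139, 0.0371]
ee_rot: [0.705, 0.051, 0.705, -0.051]
contact_force: [0.4, -0.5, 1.7]
width: 0.0
F [ 0.38 -0.55  1.74] pos [ 0.5051 -0.1139  0.0371]
key top near edge z 56.0 397
x-face z percentiles [56.4 57.3 64.4 75.6]
clock: 6.35
position: [0.505, -0.1138, 0.035]
ee_rot: [0.705, 0.051, 0.705, -0.051]
contact_force: [-0.4, 0.7, 3.1]
width: 0.0002
F [-0.42  0.71  3.05] pos [ 0.505  -0.1138  0.035 ]
key top near edge z 54.2 373
x-face z percentiles [54.4 55.3 62.3 73.6]
```

Contact is made and the key is moving, about 2 mm down at 3 N. I'll press to about 7 mm.

```bash
python3 -m creep '{"delta_pos":[[0.1,0,0],[0.2,0,0],[0.3,0,0],[0.4,0,0],[0.45,0,0],[0.45,0,0],[0.45,0,0],[0.45,0,0]],"dr":[[0,0,0],[0,0,0],[0,0,0],[0,0,0],[0,0,0],[0,0,0],[0,0,0],[0,0,0]]}'; python3 -c "
from h import *
tip(key(-.108))"
```

```text
clock: 7.2
position: [0.505, -0.1138, 0.0306]
ee_rot: [0.705, 0.051, 0.705, -0.051]
contact_force: [-0.5, 1.1, 4.3]
width: -0.0
F [-0.5   1.11  4.26] pos [ 0.505  -0.1138  0.0306]
key top near edge z 49.9 321
x-face z percentiles [56.7 60.7 65.9 75.1]
```

```bash
python3 -m creep '{"delta_pos":[[0.1,0,0],[0.1,0,0],[0.1,0,0],[0.1,0,0],[-0.3,0,0],[-0.7,0,0],[-1.2,0,0],[-1.8,0,0],[-2.4,0,0],[-2.4,0,0]],"dr":[[0,0,0],[0,0,0],[0,0,0],[0,0,0],[0,0,0],[0,0,0],[0,0,0],[0,0,0],[0,0,0],[0,0,0]]}'; python3 -c "
from h import *
tip(key(-.108))"
python3 -m creep '{"delta_pos":[[0,0.5,0],[0,1.5,0],[0,2.8,0],[0,4.1,0],[0,5,0],[0,5.4,0],[0,5.4,0],[0,5.4,0],[0,5.4,0]],"dr":[[0,0,0],[0,0,0],[0,0,0],[0,0,0],[0,0,0],[0,0,0],[0,0,0],[0,0,0],[0,0,0]]}'; python3 -c "
from h import *
tip(key(-.054));plan([*key(-.054),.0306])
grab('wrist','w3.png')"
```

```text
clock: 8.25
position: [0.5056, -0.114, 0.0554]
ee_rot: [0.706, 0.051, 0.705, -0.051]
contact_force: [0.2, 0.5, 0.7]
width: -0.0001
F [0.18 0.52 0.7 ] pos [ 0.5056 -0.114   0.0554]
key top near edge z 56.6 330
x-face z percentiles [56.8 57.5 58.3 84.3]
clock: 9.2
position: [0.5128, -0.0607, 0.0545]
ee_rot: [0.705, 0.051, 0.705, -0.051]
contact_force: [0.0, 0.3, 0.8]
width: -0.0
F [0.03 0.32 0.82] pos [ 0.5128 -0.0607  0.0545]
key top near edge z 46.1 96
x-face z percentiles [53.2 56.7 57.6 59.3]
tool axes
 [[ 0.     0.145  0.989]
 [-0.     0.989 -0.145]
 [-1.    -0.     0.   ]]
delta cm [ 2.39 -0.01  0.04]
turn about tool x to put jaws along cy -0.0005630616498972785
turn about tool x to put jaws along cx 1.5702332651449993
tilt 0.005622185422974208
9.25 [ 0.5128 -0.0608  0.0545] [-0.07  0.9   0.1 ] 0.0003777188497730442 [-0.25  0.33  1.86 -0.    0.95 -1.68]
```

View pics/w3.png

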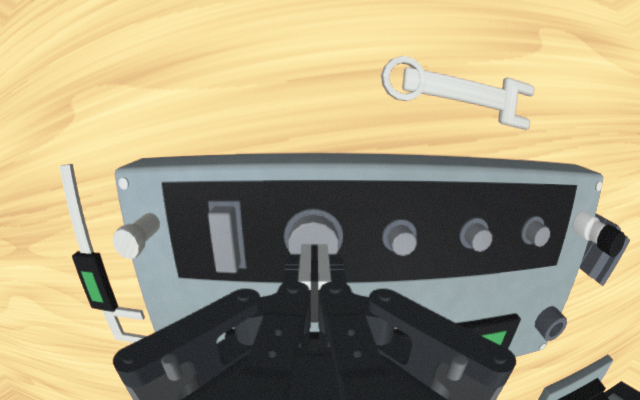

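The oblong key is back up at (225,240), and the tips are centred over the large round key at (315,245), with the small keys clear. I'll press it slowly.

```bash
python3 -m creep '{"delta_pos":[[0.4,0,0.02],[0.8,0,0.04],[1.2,0,0.04],[1.5,0,0.04],[1.7,0,0.04],[1.8,0,0.04],[1.9,0,0.04],[2,0,0.04],[2,0,0.04]],"dr":[[0,0,0],[0,0,0],[0,0,0],[0,0,0],[0,0,0],[0,0,0],[0,0,0],[0,0,0],[0,0,0]]}'
python3 -m creep '{"delta_pos":[[0.1,0,0],[0.2,0,0],[0.3,0,0],[0.4,0,0],[0.4,0,0],[0.4,0,0]],"dr":[[0,0,0],[0,0,0],[0,0,0],[0,0,0],[0,0,0],[0,0,0]]}'; python3 -c "
from h import *
s=manip.get_state();print(s['contact_force'],s['position'])
W=cloud(grab('side'))*1000;W2=fcloud(grab('wrist'))*1000
for w in(W,W2):
    L=(w[...,:2]-key(-.054)*1000)@np.stack([cx,cy],1);m=(L[...,0]<-11)&(np.hypot(*np.moveaxis(L,-1,0))<15)&(w[...,2]<70);print(np.percentile(w[m][:,2],[50,75,95]),m.sum())"
```

```text
clock: 10.2
position: [0.5129, -0.0605, 0.0345]
ee_rot: [0.705, 0.051, 0.705, -0.051]
contact_force: [-1.4, 0.3, 3.8]
width: 0.0003
clock: 10.8
position: [0.5129, -0.0604, 0.0305]
ee_rot: [0.705, 0.051, 0.705, -0.051]
contact_force: [-3.0, -0.3, 3.7]
width: 0.0002
[-3.03596899 -0.34964011  3.69708819] [ 0.51290743 -0.06039773  0.03045777]
[58.78168407 64.79216411 68.42698532] 27
[49.36260466 50.42016827 51.63906542] 328
```

```bash
python3 -m creep '{"delta_pos":[[0.1,0,0],[0.1,0,0],[0.1,0,0]],"dr":[[0,0,0],[0,0,0],[0,0,0]]}'
python3 -m creep '{"delta_pos":[[-0.4,0,0],[-0.8,0,0],[-1.3,0,0],[-2,0,0],[-3,0,0],[-5,0,0],[-7,0,0],[-9,0,0],[-11,0,0],[-11,0,0]],"dr":[[0,0,0],[0,0,0],[0,0,0],[0,0,0],[0,0,0],[0,0,0],[0,0,0],[0,0,0],[0,0,0],[0,0,0]]}'
python3 - <<'E'
from h import *
manip.get_state()
for n,f in(('scene',cloud),('wrist',fcloud)):
    im=grab(n,n+'4.png');W=f(im);z=W[...,2]
    k=(W[...,0]>.4)&(W[...,0]<.8)&(abs(W[...,1])<.25)&(z>.0535)&(z<.11)
    nl,lab,st,c=cv2.connectedComponentsWithStats(k.astype(np.uint8))
    for i in range(1,nl):
        if st[i,4]>(30 if n=='scene' else 100):
            q=W[lab==i];t=q[q[:,2]>np.percentile(q[:,2],90)-.003]
            print(n,c[i].round(0),st[i,4],(1000*np.median(t,0)).round(1))
a,b=[cv2.imread('pics/%s4.png'%n) for n in('scene','wrist')]
cv2.imwrite('pics/c4.png',np.vstack([cv2.resize(a[150:310,130:450],(600,300)),cv2.resize(b[80:340],(600,244))]))
print(manip.get_state()['contact_force'])
E
```

```text
clock: 11.2
position: [0.5129, -0.0604, 0.0294]
ee_rot: [0.705, 0.051, 0.705, -0.051]
contact_force: [-3.9, 0.2, 4.8]
width: 0.0
clock: 12.2
position: [0.5158, -0.061, 0.1429]
ee_rot: [0.708, 0.051, 0.703, -0.052]
contact_force: [-0.3, -0.4, 0.1]
width: -0.0001
scene [223. 187.] 109 [ 491.7 -166.9   79.6]
scene [382. 193.] 169 [542.4 153.   92. ]
scene [250. 195.] 116 [ 507.5 -114.4   57.8]
scene [276. 196.] 145 [516.3 -61.   58.1]
scene [302. 197.] 45 [523.2  -7.8  57.7]
scene [328. 198.] 43 [532.6  45.4  58.3]
scene [355. 199.] 43 [539.   98.7  58.6]
scene [299. 243.] 2633 [630.9 -20.7  55.1]
scene [383. 238.] 148 [637.9 140.1  64. ]
wrist [250. 195.] 721 [ 505.  -113.    57.7]
wrist [313. 195.] 944 [513.1 -60.   57.7]
wrist [184. 192.] 554 [ 490.  -164.9   79.6]
wrist [539. 197.] 725 [539.5 152.4  91.9]
wrist [376. 195.] 269 [521.3  -7.1  57.8]
wrist [435. 195.] 238 [528.9  46.2  57.7]
wrist [485. 196.] 193 [537.   99.3  57.6]
wrist [510. 277.] 419 [635.6 139.4  63.5]
wrist [423. 288.] 3134 [625.5  43.4  54.5]
wrist [265. 284.] 497 [ 596.3 -119.1   54.4]
[ 0.00561535 -0.22290341  0.29528743]
```

View pics/c4.png

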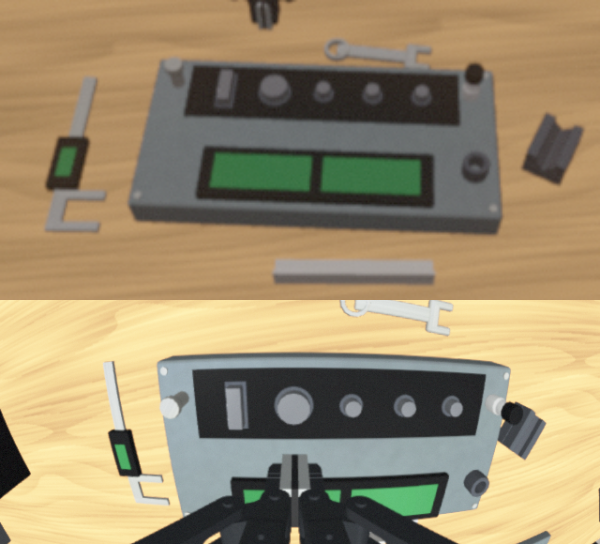

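All keys are back up and nothing has moved. I'll let the arm settle, then hand in.

```bash
python3 -m creep '{"delta_pos":[[0,0,0],[0,0,0],[0,0,0]],"dr":[[0,0,0],[0,0,0],[0,0,0]]}'; python3 -c "
from rig import manip
print(manip.sign_off())"
```

```text
clock: 12.6
position: [0.5127, -0.0603, 0.1386]
ee_rot: [0.705, 0.051, 0.706, -0.051]
contact_force: [-0.1, -0.1, 0.1]
width: -0.0002
the job is handed in; nothing more can be done
None
```

I pressed the oblong key about 7.5 mm down and let it up, then did the same with the large round key. I handed the job in at 12.6 s on the robot's clock. The shut fingertips did both presses, and the highest readings were about 4.3 N on the oblong key and about 6 N on the large round key.

**Last checks:** all five key tops are back at their starting height. The collet, vial and nut are where they were to within about 2 mm. The spanner, V-block, caliper and angle bar look unmoved, which I judged by eye only. The hand is about 100 mm clear above the keys, with no force on it.

**What disagreed:**
- **Tool height:** the fingertips were really about 23 mm higher than the reported tool position. My first approach therefore stopped short of the key, so I set the press depth from the images and the force reading instead.
- **Press depth:** the 7.5 mm comes from how far the tool moved after first contact. The camera confirmed about 6.5 mm on each key just before a final 1 mm push.
- **Sideways force:** an unexplained sideways force of 3 to 4 N showed during the second press and went away on release.

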